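# Square up the row of pots against the caddy fence with the ruler

## Task

Take the ruler by its grip rib and, with its straight front edge, push the four loose pots on the caddy's top deck back together in one straight row against the sliding fence, and on until the fence rests fully home on its end stop with all four pots flush against it. Lean on it there for about half a second so that the fence feels about 10 N, never more than 17 N. Touch pots and fence only with the ruler and leave the bystanders alone. Then draw the ruler back and leave it flat at the front of the deck, along the front edge, roughly centred where it was, and let go.

Things in the scene. Friction and masses are not known exactly. Their poses are not given: they have to be found in the camera images.
- deck (a point): centre of the bamboo caddy's top deck, on its surface: level, 150 mm above the bench, 320 mm deep (its x) by 460 mm wide (its y). x points to the back of the caddy (away from the robot), y left, z up. Lips 16 to 22 mm high on back and sides, front open. The caddy is fixed, turned by up to 0.2 rad
- fence (a joint): back fence: wooden bar 280 mm long (deck y), 12 thick, 35 high, behind the row, always parallel to deck y. Value: m slid along deck +x in its guides; starts at 0 to 0.008, stops hard at 0.022. About 4 N moves it; it stays where left. The guides sit at a hand-set place that is not measured: at the stop the bar's front face is 72 to 102 mm behind the deck centre. Up to 60% of the push at the ruler is lost in drag of the pots
- ruler_grip (a point): centre of the aluminium ruler's upright wooden grip rib: 14 mm thick (x), 80 mm long (y), 24 to 76 mm above the ruler's underside; this point is 54 mm above it. Below is a flat strip 250 mm long (y), 40 deep (x), 24 thick, lying on the deck's front part. Its +x face, 30 mm ahead of this point, is the straight pushing edge; its rear face is 10 mm behind. x points to the caddy's back. 220 g
- tin_mid (a point): round aluminium tin, 44 mm diameter, 40 mm tall; point: its centre, half-way up. Loose (50 to 200 g), one of the four pots of the row in front of the fence; square ones stand slightly turned and should end square to the fence
- glass_jar_mid (a point): square clear-glass jar, 44 x 44 mm, 50 mm tall with a round white cap (cap narrower than the jar); point: its centre, half-way up. Loose (50 to 200 g), one of the four pots of the row in front of the fence; square ones stand slightly turned and should end square to the fence
- cream_jar_mid (a point): round white ceramic jar, 44 mm diameter, 44 mm tall with its narrower wooden lid; point: its centre, half-way up. Loose (50 to 200 g), one of the four pots of the row in front of the fence; square ones stand slightly turned and should end square to the fence
- stone_box_mid (a point): square grey stone box, 44 x 44 mm, 44 mm tall with a small square knob; point: its centre, half-way up. Loose (50 to 200 g), one of the four pots of the row in front of the fence; square ones stand slightly turned and should end square to the fence
- brush_holder: bystander: upright white plastic toothbrush holder with a twist cap, 35 mm diameter, 115 mm tall, at the back left of the deck; origin at its foot
- perfume: bystander: glass perfume bottle, 34 x 50 mm, 90 mm tall, back right of the deck; origin at its foot
- dish: bystander: grey stone dish, 68 mm diameter, 16 mm tall, right end of the deck; origin at its foot
- face_brush: bystander: grey silicone face brush, 54 mm diameter, 60 mm tall, left end of the deck; origin at its foot
- roller: bystander: upright aluminium hair roller, 27 mm diameter, 60 mm tall, standing behind the fence (clear of it at its stop); origin at its foot
Not all that is in view belongs to the job. What is shaped like the part that bears cream_jar_mid but red or yellow is not meant.

How it is judged:
By the outcome, as a careful person would: the job done as asked, in the order asked, and still so for the second after the job is handed in, with the robot touching nothing.
It also fails if it takes over 61 s, if anything falls off the work surface, if the arm or the gripper's body presses on something with over 40 N, if the wrist force passes 120 N, or if a joint passes its speed limit or range.

## Robot

A 7-joint arm with a two-finger parallel gripper is mounted at the origin on the work surface. World frame = base frame: x ahead of the robot, y to its left, z up, the work surface at z = 0. Lengths are in mm, angles in rad, forces in N, time in s.
With the tool pointing down it reaches from about 425 to 875 mm from the base axis. Payload 8.4 kg.
Tool frame: the origin (TCP) lies on the centre line of the jaws, within the pads' length; the fingertips stand 14 mm ahead of it and the grasp point (between the pads) lies 5 mm behind it; z points along the fingers, y is the direction in which the jaws open and shut (so a half turn about z gives the same grasp; the last joint's range is limited). The gripper opens to 87 mm and grips with 3 to 60 N. Pads are 19 mm wide; open, the fingers measure 117 mm over their backs; the gripper's body (75 mm by 190 mm) begins 51 mm behind the grasp point.
Start: joints at [-1.429, 0.333, 0.04, 1.465, -0.013, 1.343, -0.059], TCP at [155.015, 631.217, 236.546] pointing down, gripper open.
Joint ranges: [-2.58, 2.58], [-0.38, 2.09], [-1.3, 1.39], [0.25, 2.4], [-1.5, 4.64], [0.08, 2.09], [-2.65, 2.65]. Speed limits (rad/s): [2.22, 2.22, 2.79, 2.79, 3.14, 3.14, 3.14].

## Interface

Orientations are given as a unit quaternion [w, x, y, z].
In Python, from workcell import movep, line_to, move_j, set_gripper, hold, solve_ik, get_obs, capture, MotionError, job_done gives the robot as it stands. The module is installed in compiled form; this text tells all that it offers. Calls block until the motion is done:
- movep(position, orientation): joint-space move of the TCP to a pose.
- line_to(position, attitude=None, v=150): straight line of the TCP; attitude=None keeps the orientation; v is the mean speed in mm/s.
- move_j(angles): joint-space move.
- set_gripper(opening, newtons=None): finger opening in mm; newtons is the grip in N (None keeps the last); returns when the fingers have stopped.
- hold(seconds).
- solve_ik(position, orientation): joint angles nearest the present ones, or None.
- get_obs(): the state.
- capture(name): name is "scene" or "top" or "wrist"; returns a dict with "pixels" (400x640x3 uint8, blue, green, red), "depth" (400x640 float32, mm along the optical axis (not along the pixel's ray), 0 where there is no reading), "intrinsics" (3x3 intrinsics, pixels), "pose" (4x4, takes a point from camera to world coordinates); the wrist camera has in their place "hand_eye" (4x4, takes a point from camera to tool coordinates, whose origin is the TCP and whose axes are the flange's). Camera axes: x right, y down, z forward; pixel columns grow to the right and rows downward; lengths in mm; the calibration is good to about 2 mm. A picture is of the moment at which its call begins: read the wrist's pose just before it.
A pose or a line that the arm cannot do raises MotionError and nothing moves.
- job_done(): hands the job in, once; it reports no verdict.
The state is a dict: "clock": time; "q": joint angles; "joint_vel": joint speeds; "effort": joint torques, N m; "tool_pos": TCP position; "tcp_rot": TCP orientation; "wrist_force": force on the tool from outside, world axes, zero at the start; "wrist_torque": the same for the moment, N m; "gripper_width": finger opening in mm.
Only numpy, scipy, OpenCV 4.12 (cv2) and the standard library are available. Lean on these libraries where they do the work, as an engineer would, in place of code of your own. Each camera call takes 0.05 s, during which the arm holds its last target.

## Working session

There is one attempt and no reset: what is moved stays moved. The work goes in short steps, each a Python script; the robot and the scene stay as the last script left them, time stands still between calls to the robot, and variables do not carry over. Pictures are saved under pics/ and viewed, and the job is handed in when it is done.

```bash
mkdir -p pics; ls; python3 - <<'E'
from workcell import *
import cv2,numpy as np,pickle
o=get_obs();print({k:np.round(v,3) if not isinstance(v,(dict,str)) else v for k,v in o.items()})
for n in("scene","top"):
    c=capture(n);pickle.dump(c,open(f'{n}0.pkl','wb'));cv2.imwrite(f'pics/{n}0.png',c['pixels']);print(n,c['intrinsics'],c['pose'].round(3))
E
```

```text
pics
{'clock': np.float64(0.0), 'q': array([-1.429,  0.334,  0.04 ,  1.466, -0.013,  1.343, -0.058]), 'joint_vel': array([ 0.001, -0.001,  0.   ,  0.001, -0.   ,  0.002, -0.   ]), 'effort': array([-1.0000e-03, -6.5635e+01,  1.3340e+00, -4.0380e+01, -6.0000e-02,
        4.5000e-02,  0.0000e+00]), 'tool_pos': array([154.899, 630.812, 235.682]), 'tcp_rot': array([-0.   ,  0.12 ,  0.993, -0.001]), 'wrist_force': array([ 0.768, -0.858,  0.593]), 'wrist_torque': array([0.037, 0.053, 0.036]), 'gripper_width': np.float64(87.079)}
scene [[384.56976278   0.         318.19964178]
 [  0.         384.56976278 196.01704437]
 [  0.           0.           1.        ]] [[ 7.69000e-01  5.46000e-01 -3.32000e-01  8.49352e+02]
 [ 6.39000e-01 -6.48000e-01  4.14000e-01 -3.77274e+02]
 [ 1.10000e-02 -5.31000e-01 -8.47000e-01  8.29287e+02]
 [ 0.00000e+00  0.00000e+00  0.00000e+00  1.00000e+00]]
top [[468.64371137   0.         319.8730891 ]
 [  0.         468.64371137 201.36181895]
 [  0.           0.           1.        ]] [[-1.900000e-02 -9.950000e-01  9.500000e-02  4.753640e+02]
 [-9.990000e-01  1.700000e-02 -3.000000e-02 -2.892000e+01]
 [ 2.800000e-02 -9.500000e-02 -9.950000e-01  1.246332e+03]
 [ 0.000000e+00  0.000000e+00  0.000000e+00  1.000000e+00]]
```

View pics/scene0.png

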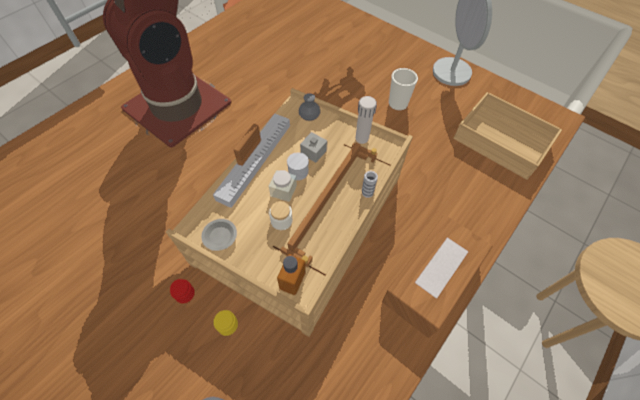

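View pics/top0.png

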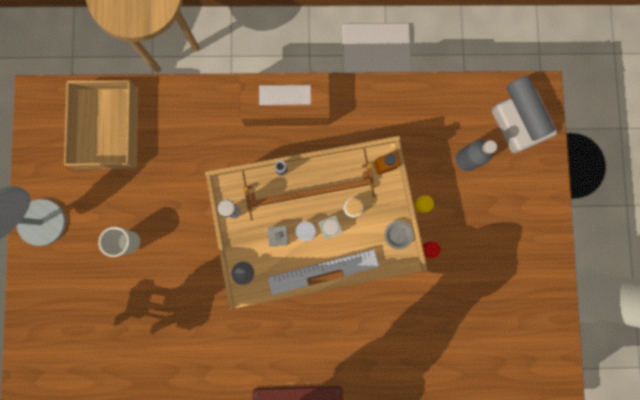

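The top view shows the caddy at about (318,222). The ruler lies at (323,272) with its rib at (325,277). The pots are the stone box (278,235), tin (306,231), glass jar (330,226) and cream jar (353,207). The red (431,250) and yellow (425,204) look-alikes stand on the bench, off the caddy. Next, the enlarged crop and a depth check.

```bash
cat > h.py <<'E'
import numpy as np,cv2,pickle
from scipy.spatial.transform import Rotation as R
def load(n): return pickle.load(open(n+'.pkl','rb'))
def cloud(c,T=None):
    T=c['pose'] if T is None else T
    d=c['depth'];K=c['intrinsics'];v,u=np.mgrid[:400,:640]
    P=np.stack([(u-K[0,2])/K[0,0]*d,(v-K[1,2])/K[1,1]*d,d],-1)
    W=P@T[:3,:3].T+T[:3,3]; W[d==0]=np.nan; return W
def ray(c,uv,z,T=None):
    T=c['pose'] if T is None else T
    K=c['intrinsics'];uv=np.atleast_2d(uv).astype(float)
    r=np.c_[(uv[:,0]-K[0,2])/K[0,0],(uv[:,1]-K[1,2])/K[1,1],np.ones(len(uv))]@T[:3,:3].T
    s=(z-T[2,3])/r[:,2]; return T[:3,3]+s[:,None]*r
def q2m(q): return R.from_quat([q[1],q[2],q[3],q[0]]).as_matrix()
E
python3 - <<'E'
from h import *
c=load('top0');W=cloud(c)
cv2.imwrite('pics/topcrop.png',cv2.resize(c['pixels'][125:320,195:445],None,fx=3.2,fy=3,interpolation=cv2.INTER_CUBIC)[:600,:800])
z=W[...,2]; print('bench',np.nanmedian(z[320:360,100:200]))
for n,uv in dict(deck1=(300,260-10),deck2=(250,215),deck3=(300,210),stone=(278,235),tin=(306,231),glass=(330,226),cream=(353,207),rib=(325,277),strip=(290,277),fence=(310,191),dish=(399,234)).items():
    print(n,W[uv[1],uv[0]].round(1))
s=load('scene0');Ws=cloud(s)
m=(abs(Ws[...,2]-150)<6);print(np.nanmedian(Ws[m][:,2]),m.sum())
h=z[125:320,195:445];im=np.uint8(np.clip(np.nan_to_num(h)-100,0,127)*2);cv2.imwrite('pics/topz.png',cv2.resize(cv2.applyColorMap(im,cv2.COLORMAP_JET),None,fx=3,fy=3,interpolation=0))
E
```

```text
bench 0.4621224626384901
deck1 [466.7 -13.5 148.6]
deck2 [550.1 101.5 152.9]
deck3 [560.2 -14.9 147.7]
stone [501.4  34.6 192.2]
tin [509.2 -28.2 191.7]
glass [519.1 -81.9 200.9]
cream [ 561.3 -135.1  194.6]
rib [408.5 -67.5 227.4]
strip [406.7   9.7 175. ]
fence [600.1 -38.8 187.2]
dish [ 499.4 -244.8  157. ]
149.62482554024058 17764
```

View pics/topcrop.png

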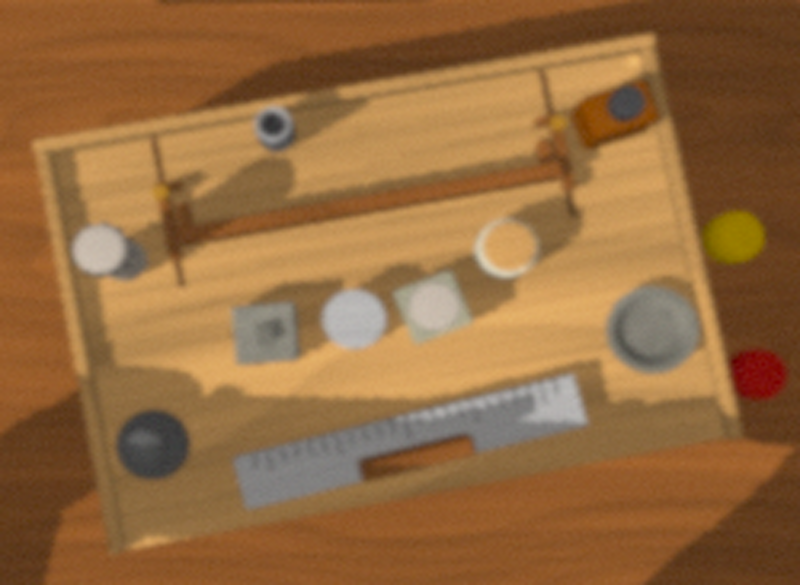

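View pics/topz.png

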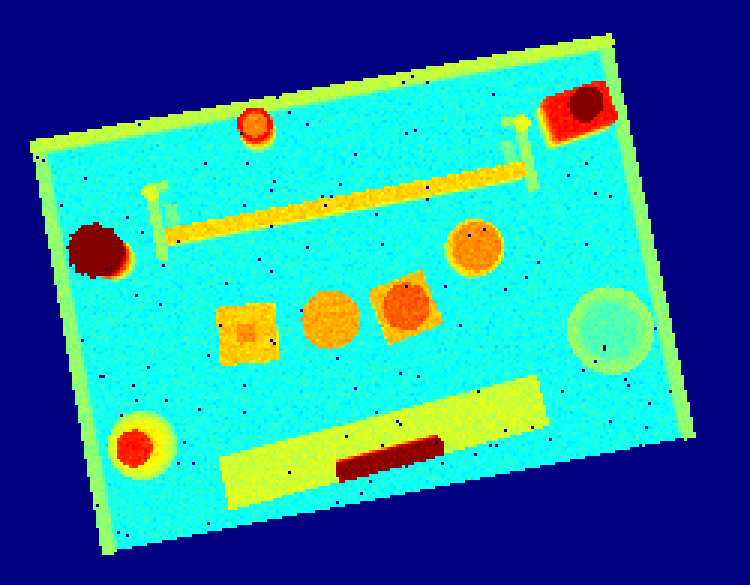

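```bash
cat > meas.py <<'E'
from h import *
def rects(W,sel):
    z=W[...,2]
    m=(sel&np.isfinite(z)).astype(np.uint8)
    n,l,st,_=cv2.connectedComponentsWithStats(m)
    out=[]
    for i in range(1,n):
        if st[i,4]<20: continue
        p=W[l==i][:,:2].astype(np.float32)
        (c,s,a)=cv2.minAreaRect(p); vu=np.argwhere(l==i).mean(0)
        out.append((vu[::-1].round(0),np.round(c,1),np.round(s,1),round(a,1),np.median(W[l==i][:,2]).round(1),st[i,4]))
    return out
E
python3 - <<'E'
from meas import *
for n in('top0','scene0'):
    c=load(n);W=cloud(c);z=W[...,2]
    roi=np.zeros(z.shape,bool)
    if n=='top0': roi[125:320,195:445]=1
    else: roi[85:330,170:415]=1
    print(n)
    for r in rects(W,roi&(z>140)): print('caddy',r)
    for lo,hi in((168,180),(180,245)):
        print(lo,hi)
        for r in rects(W,roi&(z>lo)&(z<hi)): print(*r)
E
```

```text
top0
caddy (array([314., 222.]), array([533. , -49.7]), array([320.8, 460.7]), 9.8, np.float64(151.5), np.int32(27421))
168 180
[302. 156.] [685.2 -23.9] [ 11.2 459.6] 9.9 172.0 838
[368. 166.] [ 660.2 -172.2] [18.3 11.4] 61.9 175.7 31
[244. 189.] [608.7 111.3] [10.9  8.1] 44.2 175.6 22
[322. 271.] [416.6 -64.4] [ 40.3 249.7] 13.4 174.0 1695
[242. 273.] [417.4 119.3] [48.4 47.9] 52.0 174.7 208
180 245
[387. 162.] [ 662.7 -215.4] [34.7 50.2] 18.3 210.0 380
[280. 167.] [654.4  28.2] [26.1 24.9] 81.3 198.0 132
[310. 192.] [598.2 -39.1] [ 12.7 278.9] 9.8 184.9 646
[353. 207.] [ 562.2 -136.3] [41.9 41.5] 89.2 193.1 287
[235. 212.] [553.  129.9] [12.9 30.1] 58.8 204.3 52
[330. 227.] [517.7 -82. ] [44. 44.] 21.3 196.1 378
[305. 231.] [508.3 -24.9] [42.7 42.7] 89.5 190.2 303
[277. 236.] [500.1  37.4] [44.  43.5] 4.1 186.5 380
[241. 273.] [418.2 117.6] [33.4 29.1] 15.3 206.8 171
[324. 277.] [407.  -66.6] [14.2 79.1] 13.3 225.3 282
scene0
caddy (array([295., 199.]), array([534. , -49.9]), array([320.7, 462.4]), 9.8, np.float64(150.9), np.int32(29680))
168 180
[309. 111.] [423.  112.9] [47.3 42
[... 447 characters left out ...]
1. 222.] [ 573.4 -147.6] [41.1 15. ] 44.3 174.4 65
[305. 259.] [ 660.8 -176.5] [ 9.5 10.3] 83.0 175.5 33
[293. 285.] [ 677.7 -221.4] [54.2 24.1] 73.6 174.2 65
180 245
[309. 102.] [420.6 116. ] [28.1 27. ] 40.0 199.1 175
[364. 124.] [564.5 129.9] [32.6 20.2] 27.6 213.0 295
[247. 144.] [409.5 -68.4] [15.5 79.6] 12.6 213.0 599
[314. 143.] [502.3  36. ] [43.6 44.4] 3.1 185.7 346
[323. 196.] [599.9 -40.1] [ 13.2 277.6] 9.8 184.3 753
[298. 162.] [511.4 -26.7] [45.1 43.7] 85.8 189.4 337
[282. 182.] [519.6 -83.7] [44.2 44.1] 22.6 194.7 444
[370. 181.] [657.3  26.7] [25.4 25.4] 65.0 199.4 219
[280. 212.] [ 564.8 -137.7] [42.7 39.5] 51.9 192.9 375
[291. 272.] [ 664.3 -217. ] [34.2 50.7] 18.1 209.2 696
```

```bash
cat >> h.py <<'E'
YAW=np.deg2rad(9.8); DC=np.array([533.4,-49.8])
X=np.array([np.cos(YAW),np.sin(YAW)]);Y=np.array([-X[1],X[0]])
def to_deck(p): d=np.asarray(p)[...,:2]-DC; return np.stack([d@X,d@Y],-1)
def to_world(x,y): return DC+x*X+y*Y
def quat(yaw,s=1,tilt=0):
    # tool y = s*(cos yaw, sin yaw, 0); z down; tilt: fingers point forward(+) along yaw dir at the tips
    d=np.array([np.cos(yaw),np.sin(yaw),0])
    z=np.cos(tilt)*np.array([0,0,-1.])+np.sin(tilt)*d
    y=s*(np.cos(tilt)*d+np.sin(tilt)*np.array([0,0,1.]))
    x=np.cross(y,z); q=R.from_matrix(np.c_[x,y,z]).as_quat(); return [q[3],q[0],q[1],q[2]]
E
python3 - <<'E'
from h import *
from workcell import *
A=dict(ruler=((416.6,-64.4),(418.3,-65)),rib=((407,-66.6),(409.5,-68.4)),stone=((500.1,37.4),(502.3,36)),tin=((508.3,-24.9),(511.4,-26.7)),glass=((517.7,-82),(519.6,-83.7)),cream=((562.2,-136.3),(564.8,-137.7)),fence=((598.2,-39.1),(599.9,-40.1)),brush=((418,118),),dish=((499.4,-244.8),),holder=((564,130),),perf=((663,-216),))
for k,v in A.items(): print(k,to_deck(np.mean(v,0)).round(1))
rp=to_deck((408.3,-67.5))
for dyaw in(0,3.6):
  for s in(1,-1):
    for off in(-30,-15,0,15):
     r=[]
     for dx in(0,10,40,150):
      for z in (195,260):
        a=YAW+np.deg2rad(dyaw); yv=np.array([-np.sin(a),np.cos(a)])
        p=np.array([408.3,-67.5])+off*yv+dx*X
        q=solve_ik([*p,z],quat(a,s)); r.append(q is not None)
     print(dyaw,s,off,r)
E
```

```text
ruler [-116.8    5.1]
rib [-126.3    3.9]
stone [-17.   90.7]
tin [-19.1  27.7]
glass [-20.2 -30.1]
cream [ 14.8 -91.1]
fence [66.4 -1.1]
brush [-85.2 185. ]
dish [ -66.7 -186.4]
holder [ 60.8 172. ]
perf [  99.4 -185.8]
0 1 -30 [True, True, True, True, True, True, True, True]
0 1 -15 [True, True, True, True, True, True, True, True]
0 1 0 [True, True, True, True, True, True, True, True]
0 1 15 [True, True, True, True, True, True, True, True]
0 -1 -30 [True, True, False, True, False, False, True, True]
0 -1 -15 [True, True, False, True, False, False, True, True]
0 -1 0 [True, True, False, True, False, False, True, False]
0 -1 15 [True, True, False, True, False, False, True, False]
3.6 1 -30 [True, True, True, True, True, True, True, True]
3.6 1 -15 [True, True, True, True, True, True, True, True]
3.6 1 0 [True, True, True, True, True, True, True, True]
3.6 1 15 [True, True, True, True, True, True, True, True]
3.6 -1 -30 [True, True, False, True, False, False, True, True]
3.6 -1 -15 [True, True, True, True, False, False, True, True]
3.6 -1 0 [True, True, True, True, False, False, True, True]
3.6 -1 15 [True, True, True, True, False, False, True, True]
```

```bash
python3 - <<'E'
from h import *
from workcell import *
W=cloud(load('top0'));D=to_deck(W.reshape(-1,3)).reshape(400,640,2);z=W[...,2]
for lo,hi in((110,160),(-160,-110)):
    m=(z>160)&(z<178)&(D[...,1]>lo)&(D[...,1]<hi)&(D[...,0]>20)&(D[...,0]<130)
    print('guide',D[m].min(0).round(1),D[m].max(0).round(1),np.median(z[m]))
p=get_obs()['tool_pos']
line_to([p[0],p[1],340])
a=np.deg2rad(13.4)
set_gripper(44,40)
movep([408.3,-67.5,330],quat(a))
hold(.2)
o=get_obs();print(o['clock'],o['tool_pos'].round(1),o['tcp_rot'].round(3),o['q'].round(2),o['wrist_force'].round(2),o['gripper_width'])
c=capture('wrist');T=np.eye(4);T[:3,:3]=q2m(o['tcp_rot']);T[:3,3]=o['tool_pos'];c['pose']=T@c['hand_eye']
pickle.dump(c,open('wrist1.pkl','wb'));cv2.imwrite('pics/wrist1.png',c['pixels'])
c=capture('top');cv2.imwrite('pics/top1.png',c['pixels'])
E
```

```text
guide [ 50.  110.8] [110.2 151.2] 166.58371208814742
guide [  50.1 -159.9] [ 110.2 -112. ] 166.61886589525045
4.7417 [408.4 -67.2 330. ] [ 0.     0.62   0.785 -0.   ] [-0.92 -0.37  0.74  1.86  0.25  1.55  0.02] [-0.23  0.47 -0.53] 44.02785675473025
```

View pics/wrist1.png

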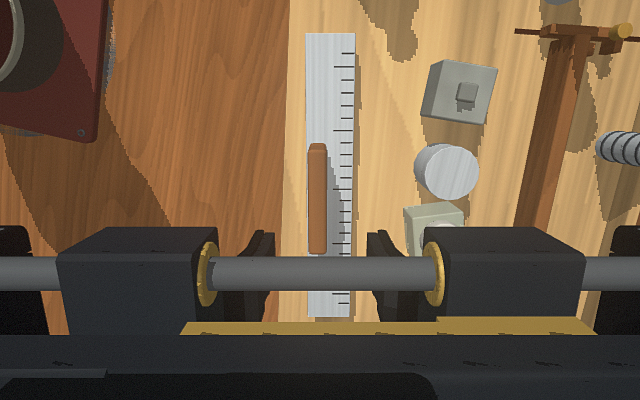

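The wrist view shows the rib at (317,198) on the strip (330,175), and the fingers straddle it at (260,260) and (382,260). Next I measure the rib here and check the joint path.

```bash
python3 - <<'E'
from meas import *
from workcell import *
c=load('wrist1');W=cloud(c);z=W[...,2];roi=np.zeros(z.shape,bool);roi[20:255,240:520]=1
for r in rects(W,roi&(z>140)&(z<240)&(z>168)): print(*r)
for r in rects(W,roi&(z>215)&(z<240)): print('rib',*r)
a=np.deg2rad(13.4)
for zz in(330,290,250,194):
    print(zz,np.round(solve_ik([408.3,-67.5,zz],quat(a)),3))
for x in(-126,-110,-90,-40,10):
    print(x,np.round(solve_ik([*to_world(x,-1),195],quat(YAW)),3))
E
```

```text
[329. 141.] [409.2 -34.8] [ 40.1 186.1] 13.4 175.0 10497
[461.  92.] [499.7  35.9] [44.7 44. ] 4.3 186.8 3625
[448. 171.] [508.7 -27. ] [44.  44.2] 67.0 190.7 2645
[430. 223.] [516.5 -81.9] [43.8 41.6] 21.0 188.2 1464
rib [317. 201.] [406.6 -68. ] [13.7 79.6] 13.6 226.4 2004
330 [-0.916 -0.367  0.745  1.864  0.246  1.553  0.024]
290 [-0.918 -0.359  0.77   1.937  0.248  1.471  0.029]
250 [-0.923 -0.341  0.804  2.004  0.248  1.385  0.038]
194 [-0.942 -0.296  0.869  2.09   0.236  1.255  0.063]
-126 [-0.927 -0.288  0.868  2.085  0.23   1.254  0.019]
-110 [-0.951 -0.238  0.907  2.056  0.198  1.24   0.049]
-90 [-0.981 -0.171  0.961  2.02   0.149  1.224  0.094]
-40 [-1.032  0.038  1.104  1.923 -0.037  1.201  0.256]
10 [-0.994  0.277  1.184  1.818 -0.272  1.229  0.441]
```

```bash
cat >> h.py <<'E'
def st(tag=''):
    from workcell import get_obs
    o=get_obs();f=o['wrist_force'];print(tag,'t',round(float(o['clock']),2),'deck',to_deck(o['tool_pos']).round(2),'z',round(float(o['tool_pos'][2]),2),'F',round(float(f[:2]@X),2),round(float(f[:2]@Y),2),round(float(f[2]),2),'M',o['wrist_torque'].round(2),'w',round(float(o['gripper_width']),2));return o
E
python3 - <<'E'
from h import *
from workcell import *
a=np.deg2rad(13.5)
line_to([407,-67.7,250],quat(a));line_to([407,-67.7,195],v=80);st('down')
set_gripper(0,60);hold(.15);st('grip')
p=get_obs()['tool_pos'];line_to([p[0],p[1],p[2]+3],v=30);hold(.2);o=st('lift')
print(o['q'].round(3))
c=capture('scene');cv2.imwrite('pics/scene2.png',cv2.resize(c['pixels'][80:260,150:420],None,fx=2.8,fy=2.8))
E
```

```text
down t 6.37 deck [-127.31    3.83] z 195.41 F 0.53 -0.07 -0.84 M [-0.13  0.01  0.03] w 43.73
grip t 7.15 deck [-127.62    3.88] z 195.05 F -1.34 -0.07 0.81 M [-0.08  0.22 -0.01] w 13.32
lift t 7.6 deck [-127.7     3.92] z 197.94 F -0.35 -0.43 -2.58 M [-0.1   0.1   0.04] w 13.61
[-0.935 -0.302  0.857  2.086  0.238  1.265  0.062]
```

View pics/scene2.png

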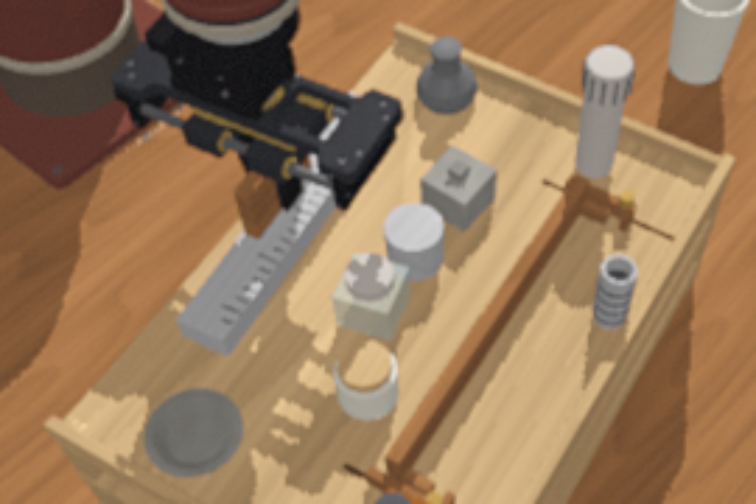

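```bash
python3 - <<'E'
from h import *
from workcell import *
q=quat(YAW)
line_to([*to_world(-124,-0.5),197],q,v=40);hold(.1);st('align')
line_to([*to_world(-80,-0.5),196.5],q,v=100);hold(.15);st('pre')
for x in range(-75,-24,5):
    line_to([*to_world(x,-0.5),196.5],q,v=60);st(x)
hold(.2);st()
c=capture('top');pickle.dump(c,open('top3.pkl','wb'));cv2.imwrite('pics/top3.png',cv2.resize(c['pixels'][125:320,195:445],None,fx=3,fy=3))
c=capture('scene');cv2.imwrite('pics/scene3.png',cv2.resize(c['pixels'][80:260,150:420],None,fx=2.8,fy=2.8))
E
```

```text
align t 8.04 deck [-124.16   -0.45] z 196.95 F -1.13 0.56 -2.46 M [-0.09  0.1   0.02] w 13.58
pre t 8.78 deck [-80.6   -0.53] z 196.4 F 0.24 -0.26 -2.18 M [-0.11  0.1   0.02] w 13.68
-75 t 9.03 deck [-75.07  -0.57] z 196.54 F 0.09 1.12 -1.85 M [-0.15  0.05 -0.02] w 13.64
-70 t 9.28 deck [-70.    -0.55] z 196.48 F -0.69 0.04 -2.03 M [-0.11  0.09 -0.01] w 13.67
-65 t 9.53 deck [-64.95  -0.55] z 196.49 F 0.62 -0.33 -1.47 M [-0.08  0.02 -0.01] w 13.69
-60 t 9.78 deck [-59.92  -0.49] z 196.49 F 0.73 -0.0 -2.55 M [-0.09  0.11  0.04] w 13.71
-55 t 10.03 deck [-54.89  -0.56] z 196.51 F 0.09 0.15 -2.79 M [-0.07  0.06 -0.02] w 13.36
-50 t 10.28 deck [-49.88  -0.53] z 196.52 F 0.11 0.48 -2.29 M [-0.12  0.06 -0.01] w 13.36
-45 t 10.53 deck [-44.9   -0.53] z 196.5 F 0.24 0.28 -2.46 M [-0.14  0.07 -0.02] w 13.77
-40 t 10.78 deck [-39.89  -0.56] z 196.52 F -0.08 -0.53 -1.3 M [-0.11  0.03 -0.02] w 13.69
-35 t 11.03 deck [-34.89  -0.55] z 196.51 F -0.43 0.12 -2.76 M [-0.06  0.09  0.02] w 13.92
-30 t 11.28 deck [-29.86  -0.54] z 196.52 F 0.66 -0.4 -1.37 M [-0.11  0.07 -0.03] w 14.05
-25 t 11.53 deck [-24.87  -0.56] z 196.5 F 0.58 -0.23 -1.93 M [-0.13  0.01  0.07] w 13.61
 t 11.73 deck [-25.02  -0.5 ] z 196.55 F -0.37 -0.33 -2.28 M [-0.02  0.06 -0.01] w 13.7
```

View pics/top3.png

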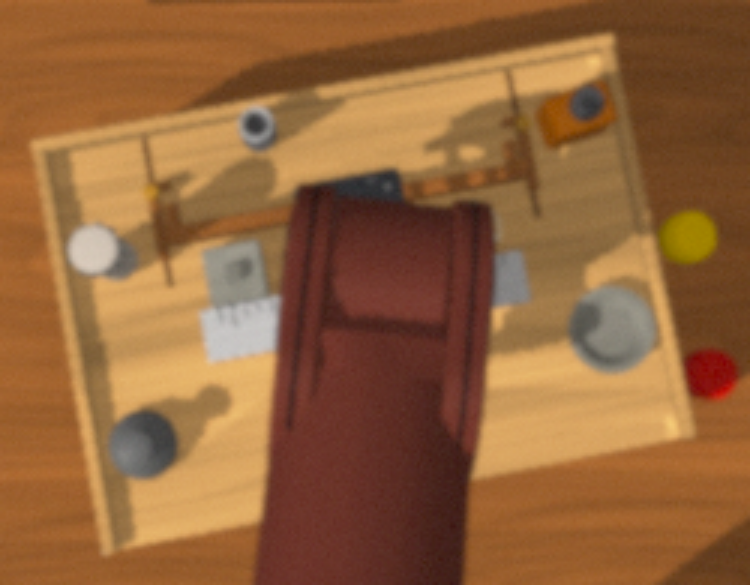

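View pics/scene3.png

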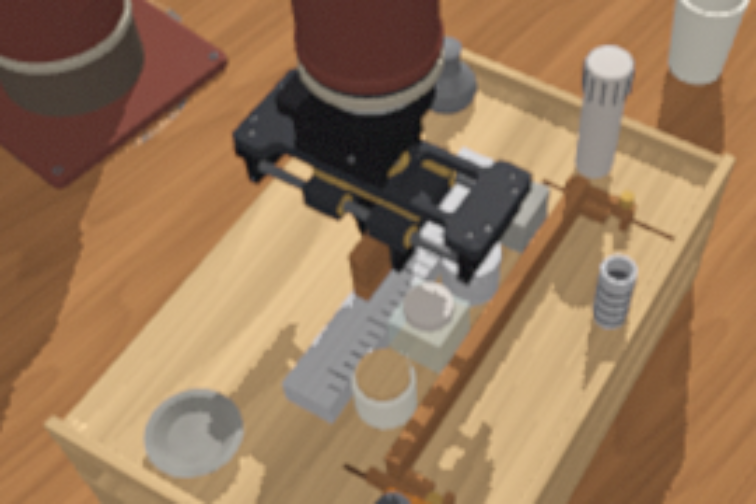

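The row now stands in line on the ruler, with the cream jar at (385,390) of the crop just touched, and the fence is not yet moved. I go on in small steps, averaging the force.

```bash
cat >> h.py <<'E'
def force(n=8,dt=.012):
    from workcell import get_obs,hold
    r=[]
    for _ in range(n):
        hold(dt);o=get_obs();f=o['wrist_force'];r.append([-(f[:2]@X),f[:2]@Y,f[2],*o['wrist_torque'],*to_deck(o['tool_pos']),o['tool_pos'][2]])
    m=np.mean(r,0);return m,float(o['clock'])
E
python3 - <<'E'
from h import *
from workcell import *
q=quat(YAW)
f,t=force();print(t,f.round(2));
x=-25
while x<4:
    x+= 3 if x<-16 else (1.5 if x<-4 else 0.8)
    line_to([*to_world(x,-0.5),196.5],q,v=30)
    f,t=force(6);print(round(x,1),round(t,2),'push %.2f lat %.2f z %.2f Mz %.2f pos %.2f'%(f[0],f[1],f[2],f[5],f[6]))
    if f[0]>9: break
E
```

```text
11.9 [-2.9000e-01  4.0000e-02 -2.0500e+00 -1.0000e-01  5.0000e-02 -2.0000e-02
 -2.5020e+01 -4.8000e-01  1.9655e+02]
-22 12.2 push 0.17 lat 0.08 z -2.22 Mz 0.02 pos -21.81
-19 12.5 push -0.32 lat 0.11 z -2.29 Mz 0.01 pos -18.76
-16 12.8 push -0.55 lat -0.31 z -2.30 Mz -0.02 pos -15.74
-14.5 13.1 push 3.34 lat -0.65 z -0.86 Mz 0.06 pos -14.81
-13.0 13.4 push 5.73 lat -0.42 z -0.18 Mz 0.05 pos -13.81
-11.5 13.7 push 5.80 lat -0.31 z -0.72 Mz 0.08 pos -12.42
-10.0 14.0 push 5.54 lat -0.25 z -1.71 Mz 0.09 pos -10.95
-8.5 14.3 push 5.33 lat -0.22 z -1.38 Mz 0.08 pos -9.46
-7.0 14.6 push 5.20 lat -0.70 z -1.84 Mz 0.08 pos -7.96
-5.5 14.9 push 5.33 lat -0.60 z -2.10 Mz 0.07 pos -6.46
-4.0 15.2 push 5.11 lat -0.62 z -2.09 Mz 0.06 pos -4.97
-3.2 15.5 push 5.92 lat -0.31 z -1.66 Mz 0.08 pos -4.27
-2.4 15.8 push 5.61 lat -0.39 z -1.76 Mz 0.06 pos -3.47
-1.6 16.1 push 5.61 lat -0.42 z -1.82 Mz 0.08 pos -2.68
-0.8 16.4 push 5.64 lat -0.74 z -1.86 Mz 0.09 pos -1.88
-0.0 16.7 push 5.65 lat -0.75 z -1.84 Mz 0.07 pos -1.08
0.8 17.0 push 7.65 lat 0.22 z 0.50 Mz 0.08 pos -0.55
1.6 17.3 push 11.73 lat 0.50 z 2.88 Mz 0.11 pos -0.50
```

Pushing the row and fence takes a steady ≈5.6 N. At TCP x = -0.5 mm the force climbs steeply with no travel. That is about 14 mm of fence motion, which agrees with the allowed 14 to 22 mm, so this is the stop. Fence load is roughly push minus 2 to 3 N of drag, so I lean to ≈13 N at the wrist.

```bash
python3 - <<'E'
from h import *
from workcell import *
q=quat(YAW);x=1.6
while x<2.3:
    x+=.15; line_to([*to_world(x,-0.5),196.5],q,v=10)
    f,t=force(5);print(round(x,2),round(t,2),'push %.2f lat %.2f z %.2f Mz %.2f pos %.2f'%(f[0],f[1],f[2],f[5],f[6]))
    if f[0]>12.6: break
for i in range(5):
    f,t=force(8);print(round(t,2),'push %.2f z %.2f Mz %.2f pos %.2f'%(f[0],f[2],f[5],f[6]))
c=capture('top');pickle.dump(c,open('top4.pkl','wb'))
c=capture('scene');pickle.dump(c,open('scene4.pkl','wb'));cv2.imwrite('pics/scene4.png',cv2.resize(c['pixels'][80:260,150:420],None,fx=2.8,fy=2.8))
from meas import *
W=cloud(c);z=W[...,2];roi=np.zeros(z.shape,bool);roi[85:330,170:415]=1
D=to_deck(W.reshape(-1,3)).reshape(400,640,2)
m=roi&(z>181)&(z<189)&(D[...,0]>60)&(D[...,0]<110)&(abs(D[...,1])<135)
print('fence x',np.percentile(D[m][:,0],[2,50,98]).round(1),m.sum())
s=load('scene0');W=cloud(s);z=W[...,2];D=to_deck(W.reshape(-1,3)).reshape(400,640,2)
m=roi&(z>181)&(z<189)&(D[...,0]>50)&(D[...,0]<110)&(abs(D[...,1])<135)
print('fence x before',np.percentile(D[m][:,0],[2,50,98]).round(1),m.sum())
E
```

```text
1.75 17.59 push 12.15 lat 0.60 z 3.36 Mz 0.11 pos -0.50
1.9 17.88 push 13.08 lat 0.42 z 4.00 Mz 0.10 pos -0.49
17.95 push 12.71 z 3.79 Mz 0.11 pos -0.48
18.02 push 12.61 z 3.98 Mz 0.09 pos -0.48
18.08 push 12.73 z 4.01 Mz 0.10 pos -0.49
18.15 push 12.64 z 4.05 Mz 0.13 pos -0.48
18.22 push 12.68 z 3.75 Mz 0.10 pos -0.48
fence x [63.4 79.8 87.2] 953
fence x before [61.5 67.7 73.1] 706
```

View pics/scene4.png

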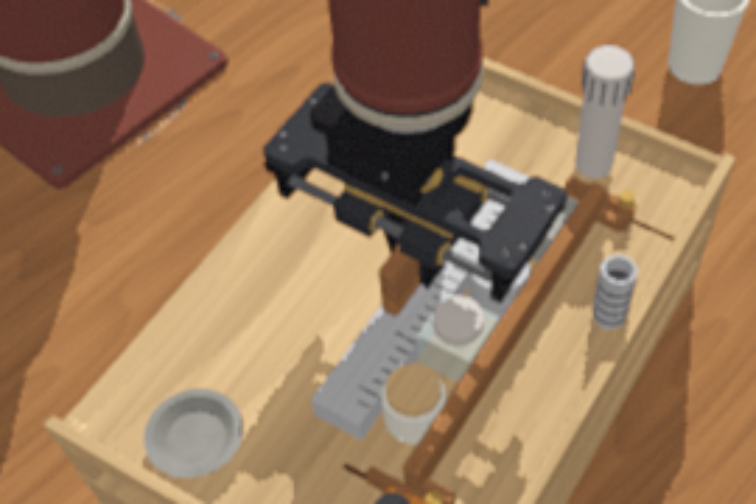

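Fence moved 14.1 mm in the image, and all four pots are flush between the ruler and the fence. I estimate the ruler's front foot is now taking 1 to 2 N in deck friction, so I nudge slightly higher, hold, and then draw back slowly.

```bash
python3 - <<'E'
from h import *
from workcell import *
q=quat(YAW)
line_to([*to_world(2.1,-0.5),196.5],q,v=10)
for i in range(6):
    f,t=force(8);print(round(t,2),'push %.2f z %.2f pos %.2f'%(f[0],f[2],f[6]))
for x in(1.4,.6,-.4,-1.5,-4):
    line_to([*to_world(x,-0.5),196.7],q,v=8 if x>-1 else 20);f,t=force(5);print(x,round(t,2),'push %.2f lat %.2f z %.2f pos %.2f'%(f[0],f[1],f[2],f[6]))
line_to([*to_world(-25,-0.5),197],q,v=40);st()
line_to([*to_world(-122,3.5),197.5],q,v=80);hold(.2);o=st('front');print(o['q'].round(3))
c=capture('scene');pickle.dump(c,open('scene5.pkl','wb'));cv2.imwrite('pics/scene5.png',cv2.resize(c['pixels'][80:260,150:420],None,fx=2.8,fy=2.8))
c=capture('top');pickle.dump(c,open('top5.pkl','wb'))
from meas import *
W=cloud(load('scene5'));z=W[...,2];roi=np.zeros(z.shape,bool);roi[85:330,170:415]=1
for r in rects(W,roi&(z>180)&(z<245)): print(r[0],to_deck(r[1]).round(1),*r[2:])
for r in rects(W,roi&(z>160)&(z<179)): 
   if r[-1]>300: print('lo',r[0],to_deck(r[1]).round(1),*r[2:])
E
```

```text
18.63 push 13.39 z 4.48 pos -0.46
18.7 push 13.61 z 4.34 pos -0.47
18.77 push 13.80 z 4.59 pos -0.46
18.83 push 13.83 z 4.48 pos -0.46
18.9 push 13.40 z 4.26 pos -0.46
18.97 push 13.98 z 4.34 pos -0.48
1.4 19.26 push 8.45 lat -0.58 z -1.97 pos -0.51
0.6 19.55 push 6.33 lat -0.54 z -3.96 pos -0.57
-0.4 19.87 push 3.51 lat 0.14 z -4.31 pos -0.64
-1.5 20.16 push -0.04 lat 0.06 z -1.89 pos -0.83
-4 20.48 push -0.33 lat 0.30 z -1.70 pos -3.93
 t 21.15 deck [-24.84  -0.22] z 197.15 F -0.29 0.4 -1.44 M [-0.14  0.02  0.03] w 13.99
front t 22.72 deck [-121.83    3.46] z 197.46 F 0.7 -0.01 -2.15 M [-0.08  0.07 -0.03] w 13.78
[-9.590e-01 -2.910e-01  8.840e-01  2.077e+00  2.350e-01  1.261e+00
  1.000e-03]
[309. 102.] [-83.5 183.7] [28.5 29.1] 4.9 197.6 178
[364. 124.] [ 63.  172.4] [35.9 20.4] 32.7 213.8 301
[246. 153.] [-113.9  -12.7] [37.8 45.9] 30.6 205.1 345
[323. 192.] [59.5 -1.4] [ 56.7 280.4] 9.9 186.3 2333
[370. 181.] [135.   53.8] [25.8 25.8] 61.8 199.4 218
[291. 272.] [ 100.6 -187.3] [34.3 49.4] 18.0 209.2 697
lo [323. 111.] [-49.1 213.1] [136.6  64.7] 40.0 166.1 425
lo [313. 238.] [ 3.7 -0.8] [314.4 461. ] 9.8 167.2 2399
lo [240. 178.] [-109.4  -47.7] [ 41.4 149.2] 9.6 175.6 1191
lo [328. 212.] [81.1 -0.2] [ 60.8 302.8] 9.9 166.8 574
lo [219. 234.] [ -66.4 -183. ] [65.5 66.5] 1.7 164.7 497
```

View pics/scene5.png

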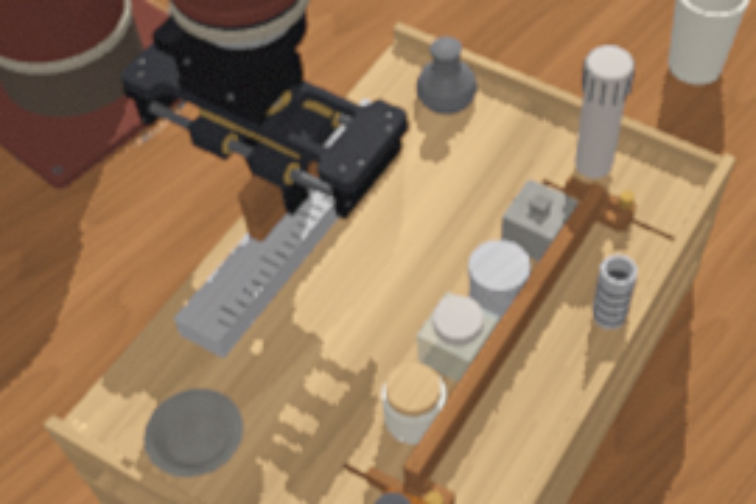

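Pots and fence are flush: the combined block measures 56.7 mm deep, against 44 + 12. Now the ruler goes down and is released.

```bash
python3 - <<'E'
from h import *
from workcell import *
q=quat(YAW)
line_to([*to_world(-126,3.7),197],q,v=40)
z=197
while z>193.2:
    z-=.3;line_to([*to_world(-126,3.7),z],q,v=15);f,t=force(4);print(round(z,1),'Fz %.2f Fx %.2f z %.2f'%(f[2],f[0],f[8]))
    if f[2]>1.5: break
set_gripper(44);hold(.2);st('open')
p=to_world(-126,3.7);line_to([*p,270],v=80);line_to([*p,330]);o=st('up');print(o['q'].round(3))
movep([250,480,340],quat(YAW+.9));hold(.3);o=st('away');print(o['q'].round(3))
for n in('scene','top'):
    c=capture(n);pickle.dump(c,open(n+'6.pkl','wb'));cv2.imwrite(f'pics/{n}6.png',c['pixels'])
from meas import *
for n in('top6','scene6'):
    W=cloud(load(n));z=W[...,2];roi=np.zeros(z.shape,bool)
    if n=='top6': roi[125:320,195:445]=1
    else: roi[85:330,170:415]=1
    for r in rects(W,roi&(z>180)&(z<245)): print(r[0],to_deck(r[1]).round(1),*r[2:])
    for r in rects(W,roi&(z>168)&(z<180)):
        if r[-1]>900: print('lo',r[0],to_deck(r[1]).round(1),*r[2:])
E
```

```text
196.7 Fz -2.50 Fx -0.01 z 196.71
196.4 Fz -1.62 Fx 0.13 z 196.38
196.1 Fz -2.32 Fx -0.57 z 196.10
195.8 Fz -2.94 Fx 0.13 z 195.79
195.5 Fz -2.16 Fx 0.21 z 195.49
195.2 Fz -1.80 Fx -0.34 z 195.19
194.9 Fz 1.51 Fx 1.42 z 195.05
open t 26.07 deck [-126.      3.68] z 194.91 F 0.26 -0.07 -0.69 M [-0.09  0.02  0.02] w 43.76
up t 27.71 deck [-126.2     3.68] z 329.21 F -0.69 0.32 -0.71 M [-0.09  0.02 -0.04] w 43.92
[-0.863 -0.345  0.714  1.864  0.224  1.544 -0.014]
away t 30.06 deck [-188.89  570.07] z 340.15 F -0.43 -0.07 0.43 M [-0.02  0.05  0.01] w 44.03
[-0.918  0.091 -0.274  1.55   0.025  1.504 -0.122]
[387. 162.] [  99.  -185.4] [34.3 50.7] 18.1 209.9 378
[280. 167.] [132.6  56.6] [26.6 23.7] 89.5 199.0 131
[308. 194.] [58.   0.1] [ 56.4 279.3] 9.8 187.3 1973
[235. 212.] [ 49.1 173.7] [12.9 30.5] 52.9 204.5 49
[240. 273.] [-82.9 186.1] [31.9 29.9] 44.6 206.2 163
[324. 276.] [-124.9    4.7] [14.4 79.5] 9.7 225.3 281
lo [322. 270.] [-115.2    4.9] [ 40.3 249.7] 9.8 174.3 1691
[309. 102.] [-82.3 183.2] [30.3 25.2] 35.7 201.8 165
[364. 124.] [ 62.7 172.6] [35.7 19.4] 30.2 214.1 299
[248. 145.] [-122.6    3.5] [15.3 80.8] 9.9 213.0 620
[323. 192.] [59.5 -1.1] [ 56.7 279.5] 9.9 186.4 2332
[370. 180.] [135.7  54.6] [25.7 25.5] 79.8 199.4 217
[291. 272.] [ 100.6 -187.4] [34.3 50.3] 17.5 209.2 694
lo [251. 161.] [-113.4    3.5] [ 42.5 250.3] 9.9 173.6 1662
lo [356. 228.] [141.2  -1.9] [ 38.9 457.9] 9.8 171.5 1136
```

View final.

```bash
python3 - <<'E'
import cv2
cv2.imwrite('pics/top6c.png',cv2.resize(cv2.imread('pics/top6.png')[125:320,195:445],None,fx=3,fy=3,interpolation=cv2.INTER_CUBIC))
E
```

```text
(no output)
```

View pics/top6c.png

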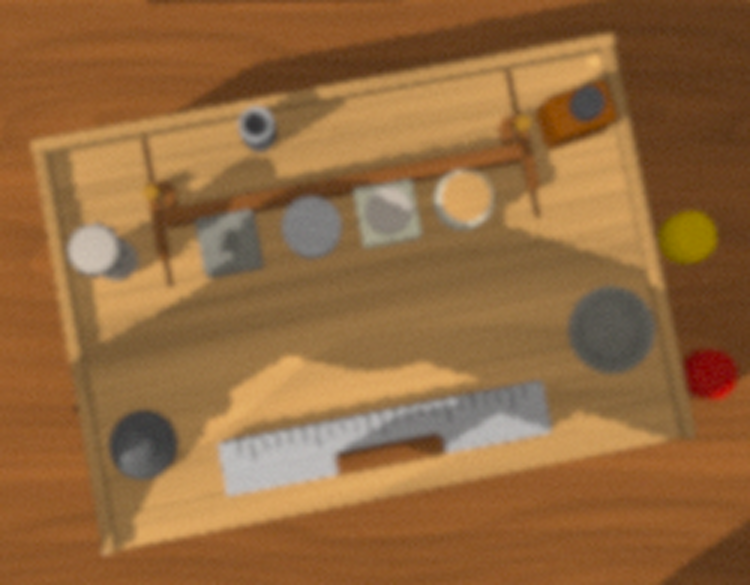

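The four pots at (230,243), (312,226), (388,212) and (464,197) stand square in one row against the fence. The ruler lies along the front at (385,437), and the bystanders have not moved.

```bash
python3 -c "
from workcell import *
job_done()"
```

```text
the job is handed in; nothing more can be done
```

The job is done and handed in at about 30 s on the robot's clock, well inside the 61 s limit. I gripped the ruler by its rib, squared it to the deck, and pushed the four pots in one row onto the fence and on to its stop. After leaning there I drew the ruler back, set it down at the front of the deck and let go.

- **Fence at its stop:** it slid about 14 mm in both views, then the force rose sharply with no further travel. The shortest slide the task allows to the stop is 14 mm, so this fits, but only just.
- **Pots flush:** pots and fence together measure 56.4 to 56.7 mm deep, against the nominal 44 + 12 mm, and all four stand square in the row.
- **Force on the fence:** this is inferred, not measured. The wrist read 12.7 to 14 N for over half a second. Less an estimated 2 to 4 N of drag from the pots and the ruler, the fence felt roughly 10 N. No averaged wrist reading passed 14 N, so it stayed under 17 N.
- **Ruler:** it lies flat and parallel to the front edge, within about 3 mm of its starting position, though the two cameras disagree by about 2 mm.
- **Bystanders:** they are where they were, within measurement noise.

No check failed.

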